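# Tuck the loose slat under the weighted arm

## Task

The plywood holder keeps a pile of thin wooden slats down with a hinged, weighted steel arm. Take the loose slat that lies alongside the holder, to its left or right (not the one among the tools beyond it), and slide it in under the arm, flat on top of the pile, until its end meets the wooden back stop and it lies in line with the pile. Leave the pile in place and let the slat go so that the arm alone holds it.

Things in the scene. Friction and masses are not known exactly. Their poses are not given: they have to be found in the camera images.
- slat: the loose slat: a plain thin brown wooden strip, 340 x 35 x 9 mm, about 0.07 kg, lying flat on the bench alongside the holder, to its left or right (a similar slat beyond the holder, among the tools, is not meant). Origin at the centre of its underside; y runs along its length (both ends alike), x across, z up.
- holder: plywood board 370 x 80 x 18 mm with a pile of two slats on it, no side walls. x points from the open end to a wooden back stop (face at x = 172 mm, 52 mm high, 70 wide), z up; origin at bench height under the pile's centre, 50 mm short of the board's. Pile top at z = 36 mm. A slat fully home has its centre at x = 0 to 2, y = 0, underside z = 36 mm. Hinge cheeks behind the stop 84 mm high.
- pile_top: the upper slat of the pile in the holder, 340 x 35 x 9 mm like the loose one; origin at the centre of its underside, 27 mm above the bench; y runs along its length, z up.
- nose (a point): lowest point of the round nose (46 mm wide) of the weighted steel arm, at x = 100 mm of the holder; rests on the pile at z = 36 (45 on a third slat), pressing 2 N. A lip slopes up from it at 30 degrees to x = 58, 23 mm above the pile: a slat slid along the pile lifts it (under 8 N) and passes under. The arm hinges freely about a pin at x = 210, z = 76; disc weight, 40 wide, at x = 122, top z = 80.

How it is judged (in metres and radians):
At the end, for the whole second after the job is handed in: Slat released, at rest, flat on the pile (height within 5 mm), within 15 mm of fully home along the holder, 12 mm across and 10 degrees of its line, the arm resting on it (nose 41 to 50 mm up); the pile's upper slat within 20 mm of its place along, 15 mm across, 5 mm in height and 10 degrees (x of slat in the frame of holder between -0.015 and 0.015 m and y of slat in the frame of holder between -0.012 and 0.012 m and z of slat in the frame of holder between 0.032 and 0.041 m and angle between the y axis of each of slat, pile_top and the x axis of holder, either way round below 0.175 rad and x of pile_top in the frame of holder between -0.02 and 0.02 m and y of pile_top in the frame of holder between -0.015 and 0.015 m and z of pile_top in the frame of holder between 0.023 and 0.032 m and linear speed of slat below 0.02 m/s and z of nose in the frame of holder between 0.041 and 0.05 m); the robot touches nothing.
It also fails if it takes over 40 s, if anything falls off the work surface, if the arm or the gripper's body presses on something with over 40 N, if the wrist force passes 120 N, or if a joint passes its speed limit or range.

## Robot

A 7-joint arm with a two-finger parallel gripper is mounted at the origin on a cart in front of the work surface, level with it; the furniture and walls round the work are solid. World frame = base frame: x ahead of the robot, y to its left, z up, the work surface at z = 0. Lengths are in m, angles in degrees, forces in N, time in s.
With the tool pointing down it reaches from about 0.4 to 0.875 m from the base axis. Payload 6.5 kg.
Tool frame: the origin (TCP) lies at the very end of the fingers, on their centre line; the grasp point (between the pads) lies 19 mm behind it (pinch_z is the distance from the TCP to the grasp point, in m); z points along the fingers, y is the direction in which the jaws open and shut (so a half turn about z gives the same grasp; the last joint's range is limited). The gripper opens to 88 mm and grips with 3 to 60 N. Pads are 18 mm wide; open, the fingers measure 123 mm over their backs; the gripper's body (75 mm by 187 mm) begins 45 mm behind the grasp point.
Start: joints at [-73.407, 30.733, -0.252, 88.115, 0.149, 61.152, -4.079], TCP at [0.226, 0.609, 0.216] pointing down, gripper open.
Joint ranges: [-154.64, 154.64], [-21.42, 123.67], [-72.66, 72.17], [13.99, 137.28], [-74.86, 254.86], [10.95, 109.41], [-158.01, 158.01]. Speed limits (degrees/s): [136.94, 136.94, 180, 180, 180, 180, 180].

## Interface

Orientations are given as [roll, pitch, yaw] about the fixed x, y, z axes, in that order (R = Rz(yaw) Ry(pitch) Rx(roll)).
In Python, from cell import get_obs, capture, sign_off, pinch_z gives the robot as it stands.
- The arm moves only by the tool carry_out, never from a script. Its argument "commands" is a list of rows, each an object of numbers: "gripper": the closure, from 0 (fully open) to 1 (shut); "x", "y", "z": the shift along the world's x, y, z in cm; "twist": the turn about the world's z in degrees. In form: [{"gripper": .., "x": .., "y": .., "z": .., "twist": ..}, ...]. A call has 1 to 12 rows; each row is the pose to reach, as a shift and turn from the pose measured when the call began; what a row does not reach only later rows make up. A row lasts 1/10 s, in which the tool goes at most 50 mm and 8.59 degrees, less where a joint would pass 70% of its speed; a pose out of reach is approached as far as the arm can. A call with a gripper value outside its range is refused whole. The fingers move at their own pace and stop on an object; "newtons" is the grip in N (left out, the last holds). Time passes only in rows, so rows that repeat a pose let the fingers close. It gives the time, the measured TCP pose, the force and the opening at its end, in the units of the state.
- get_obs(): the state, without advancing time (a new reading comes with each control period).
- capture(name): name is "scene" or "top" or "wrist"; returns a dict with "img" (420x560x3 uint8, red, green, blue), "vertical_fov" (degrees; the focal length in pixels is half the picture's height over the tangent of half this angle, whatever the lens; pixels are square), "cx", "cy" (the principal point, pixels), "rvec" (rotation vector, rad) and "tvec" (3), from world to camera coordinates, as OpenCV has them; the wrist camera has in their place "mount" (4x4, takes a point from camera to tool coordinates, whose origin is the TCP and whose axes are the flange's). Camera axes: x right, y down, z forward; pixel columns grow to the right and rows downward; lengths in m; the calibration is good to about 2 mm. The wrist camera is an equidistant fisheye: a pixel r from the principal point sees the ray r / f radians off the axis. A picture is of the moment at which its call begins: read the wrist's pose just before it. There is no depth.
- sign_off(): hands the job in, once; it reports no verdict.
The state is a dict: "clock": time; "qpos": joint angles; "joint_velocities": joint speeds; "tau": joint torques, N m; "position": TCP position; "eef_rot": TCP orientation; "wrist_force": force on the tool from outside, world axes, zero at the start; "moment": the same for the moment, N m; "gripper_width": opening from 0.0 (shut) to 1.0 (fully open).
Only numpy, scipy, OpenCV 4.12 (cv2) and the standard library are available. Lean on these libraries where they do the work, as an engineer would, in place of code of your own. Each camera call takes 0.05 s, during which the arm holds its last target. There are 200 camera calls.

## Working session

There is one attempt and no reset: what is moved stays moved. The work goes in short steps, Python scripts to look and compute and a tool call to move; the robot and the scene stay as the last step left them, time stands still between calls to the robot, and variables do not carry over. Pictures are saved under pics/ and viewed, on a budget of 10 in all, crops included, one or two more only if the job needs it, and the job is handed in when it is done.

Besides the shell and the picture viewer there is one more tool, called by a JSON object that holds its "name" and its "arguments". carry_out: Moves the arm, as the interface text tells. Its arguments: {"type":"object","properties":{"commands":{"type":"array","items":{"type":"object","properties":{"gripper":{"type":"number"},"x":{"type":"number"},"y":{"type":"number"},"z":{"type":"number"},"twist":{"type":"number"}}}},"newtons":{"type":"number"}},"required":["commands"]}

```bash
mkdir -p pics; cat > h.py <<'E'
import numpy as np, cv2
from cell import get_obs, capture, sign_off, pinch_z
def save(c,n): cv2.imwrite('pics/'+n,cv2.cvtColor(c['img'],cv2.COLOR_RGB2BGR))
def ray(c,u,v):
    f=210/np.tan(np.radians(c['vertical_fov'])/2)
    R=cv2.Rodrigues(np.array(c['rvec'],float))[0]; t=np.array(c['tvec'],float).ravel()
    d=R.T@np.array([(u-c['cx'])/f,(v-c['cy'])/f,1]); return -R.T@t,d
def pt(c,u,v,z):
    o,d=ray(c,u,v); return o+d*(z-o[2])/d[2]
E
python3 - <<'E'
from h import *
import pickle
a=capture('top');b=capture('scene')
pickle.dump((a,b),open('ab.pkl','wb'))
save(a,'top.png');save(b,'scene.png')
for c in(a,b):
    print(ray(c,280,210),c['vertical_fov'])
    for u,v in((0,0),(559,0),(0,419),(559,419)):print(pt(c,u,v,0))
print(get_obs())
E
```

```text
(array([ 0.38146054, -0.01128804,  1.2841181 ]), array([ 0.15630183,  0.00777398, -0.98790129])) 46.780704546584914
[ 1.20694421e+00  8.22235004e-01 -2.22044605e-16]
[ 1.19042581 -0.79227719  0.        ]
[0.04762738 0.7059511  0.        ]
[ 0.06496237 -0.68960325  0.        ]
(array([ 0.25158074, -0.63015541,  0.71648014]), array([ 0.36442821,  0.64054941, -0.67605127])) 54.36487990627054
[0.05892583 2.32615109 0.        ]
[3.12580671 0.96668835 0.        ]
[-0.01128411 -0.18780729  0.        ]
[ 0.80850912 -0.62119483  0.        ]
{'clock': 0.1, 'qpos': array([-73.40958248,  30.77306275,  -0.25406339,  88.16372017,
         0.14896562,  61.15126866,  -4.0791703 ]), 'joint_velocities': array([ 0.09762812, -0.06961685, -0.05770133, -0.16716717,  0.0010065 ,
       -0.01256904, -0.01855664]), 'tau': array([ 2.58985856e-03, -5.72072768e+01,  9.94172953e-01, -2.52230787e+01,
       -5.60642977e-02,  1.34195064e-02,  2.17262385e-05]), 'position': array([0.22621101, 0.60875271, 0.21483677]), 'eef_rot': array([-1.79912527e+02,  6.61898348e-03,  1.59620784e+02]), 'wrist_force': array([ 0.00287754, -0.75598782,  0.0566435 ]), 'moment': array([0.04483272, 0.01473672, 0.01604006]), 'gripper_width': 1.0012082660048203}
```

View pics/top.png

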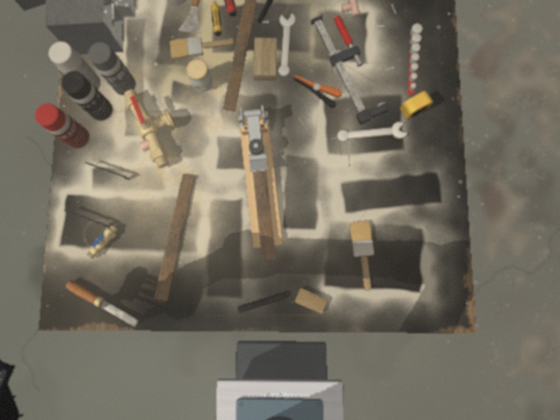

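View pics/scene.png

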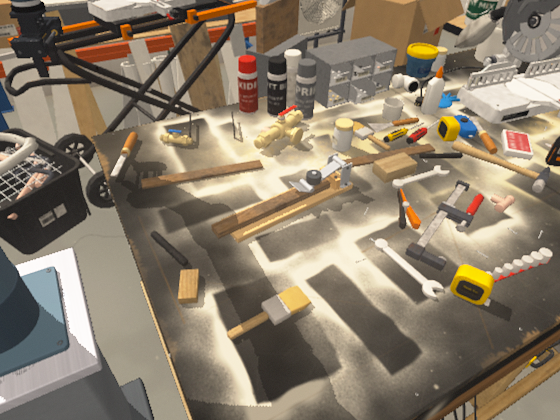

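Top view: the loose slat runs from (188,175) to (161,299), left of the holder. The holder runs from its stop near (252,112) to its open end near (265,250). I'll enlarge that area to measure it.

```bash
python3 - <<'E'
from h import *
import pickle
a,b=pickle.load(open('ab.pkl','rb'))
i=cv2.cvtColor(a['img'],cv2.COLOR_RGB2BGR)
p=cv2.resize(i[165:310,150:205],None,fx=4,fy=4,interpolation=cv2.INTER_CUBIC)
q=cv2.resize(i[100:265,230:300],None,fx=3.5,fy=3.5,interpolation=cv2.INTER_CUBIC)
q=np.vstack([q,np.zeros((580-q.shape[0],q.shape[1],3),np.uint8)])[:580]
r=cv2.resize(b['img'][150:245,205:365,::-1],None,fx=2,fy=2)
r=np.vstack([r,np.zeros((580-r.shape[0],r.shape[1],3),np.uint8)])
cv2.imwrite('pics/crop.png',np.hstack([p,q,r]))
print(p.shape,q.shape,r.shape)
# slat by colour
h=cv2.cvtColor(i,cv2.COLOR_BGR2HSV)
for u,v in((175,235),(180,205),(165,290),(264,200),(268,240),(256,215),(276,220),(200,240)):print(u,v,h[v,u],i[v,u])
E
```

```text
(580, 220, 3) (580, 245, 3) (580, 320, 3)
175 235 [ 15  75 105] [ 74  90 105]
180 205 [ 15  92 125] [ 80 103 125]
165 290 [15 88 90] [59 75 90]
264 200 [ 16  77 119] [ 83 102 119]
268 240 [15 87 97] [64 81 97]
256 215 [ 17  96 197] [123 164 197]
276 220 [ 17  94 163] [103 137 163]
200 240 [ 20  48 211] [171 198 211]
```

View pics/crop.png

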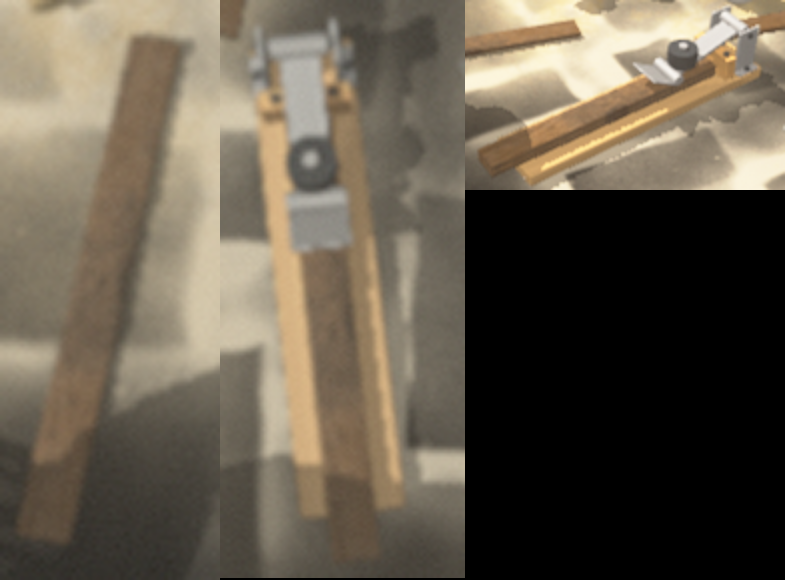

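Slat corners in the original image are about (183.8,174.3), (195.5,175.5), (167,301.3) and (154,298.3). The pile's open end is at (261.4,258)/(275.7,259.4), and its edges near the nose are at (253.7,171.4)/(266.6,171.4).

```bash
python3 - <<'E'
from h import *
import pickle
a,b=pickle.load(open('ab.pkl','rb'))
P=lambda l,z:np.array([pt(a,u,v,z)[:2] for u,v in l])
ang=lambda d:np.degrees(np.arctan2(d[1],d[0]))
s=P([(183.75,174.25),(195.5,175.5),(167,301.25),(154,298.25)],.009)
d=(s[0]+s[1]-s[2]-s[3])/2
print('slat',s.mean(0),np.linalg.norm(d),ang(d),np.linalg.norm(s[0]-s[1]),np.linalg.norm(s[2]-s[3]))
p=P([(261.4,258),(275.7,259.4),(253.7,171.4),(266.6,171.4)],.036)
e=p[:2].mean(0);n=p[2:].mean(0);d=n-e;u=d/np.linalg.norm(d)
print('pile end',e,'ang',ang(d),np.linalg.norm(d),'origin',e+.17*u, np.linalg.norm(p[0]-p[1]),np.linalg.norm(p[2]-p[3]))
B=P([(253.7,247.4),(282.3,244.9)],.018);w=B[0]-B[1]
print('board end mid',B.mean(0),'normal',ang(w)-90,np.linalg.norm(w),'origin',B.mean(0)+.135*u)
# board side edges
L=P([(253.7,247.4),((273-220)/3.5+230,275/3.5+100)],.018);print('left edge ang',ang(L[1]-L[0]))
S=P([((258-220)/3.5+230,118/3.5+100),((356-220)/3.5+230,118/3.5+100)],.052);print('stop',S,'origin?',S.mean(0)-.172*u)
# pile direction: slat edges in whole
D=(lambda c:pt(a,c[0],c[1],.08)[:2])(((311-220)/3.5+230,160/3.5+100));print('disc',D,D-.122*u)
E
```

```text
slat [0.51289452 0.2757279 ] 0.3382432169141254 -11.014082526738726 0.03223273135633878 0.03505878946306691
pile end [0.4526337  0.02748943] ang 5.912922234725111 0.23060477973886676 origin [0.62172924 0.0450023 ] 0.03681441917760237 0.03409262623613539
board end mid [0.48624537 0.02970806] normal 5.215288727940418 0.0749097552448976 origin [0.62052712 0.04361534]
left edge ang 7.776836329993076
stop [[0.78042405 0.10249809]
 [0.78025606 0.02842104]] origin? [0.60925516 0.04774066]
disc [0.73918383 0.0603751 ] [0.61783292 0.04780704]
```

{"name": "carry_out", "arguments": {"commands": [{"x": 4,"y": -5,"z": -1,"twist": 2,"gripper": 0},{"x": 7,"y": -9.5,"z": -3,"twist": 4,"gripper": 0},{"x": 9.5,"y": -13.5,"z": -4,"twist": 6,"gripper": 0},{"x": 12,"y": -17,"z": -5,"twist": 8,"gripper": 0},{"x": 15,"y": -21,"z": -6,"twist": 9.4,"gripper": 0},{"x": 18,"y": -25,"z": -7,"twist": 9.4,"gripper": 0},{"x": 20,"y": -29,"z": -8,"twist": 9.4,"gripper": 0},{"x": 22.8,"y": -32.2,"z": -9,"twist": 9.4,"gripper": 0},{"x": 22.8,"y": -32.2,"z": -10,"twist": 9.4,"gripper": 0},{"x": 22.8,"y": -32.2,"z": -10,"twist": 9.4,"gripper": 0},{"x": 22.8,"y": -32.2,"z": -10,"twist": 9.4,"gripper": 0}], "newtons": 30}}

```text
clock: 1.2
position: [0.4532, 0.2881, 0.1147]
eef_rot: [-179.9, -0.1, 169.1]
wrist_force: [0.1, 0.6, 0.2]
gripper_width: 0.999
```

```bash
python3 - <<'E'
from h import *
import pickle
o=get_obs();c=capture('wrist');pickle.dump((o,c),open('w.pkl','wb'))
print(o['position'],o['eef_rot'],o['qpos'],o['clock'],o['wrist_force']);print(c['mount'],c['vertical_fov'],c['cx'],c['cy']);save(c,'w1.png')
E
```

```text
[0.4531621  0.28810885 0.11473232] [-1.79926176e+02 -6.21025091e-02  1.69110364e+02] [-38.17289878  27.7096049    1.17739375 109.88596789  -0.80544832
  42.50864958  42.57459546] 1.2 [0.10538345 0.60766719 0.19298308]
[[-5.31805534e-04 -9.60476616e-01 -2.78360176e-01  7.06200715e-02]
 [ 9.99999849e-01 -4.72094876e-04 -2.81539430e-04  3.12334320e-04]
 [ 1.38999626e-04 -2.78360283e-01  9.60476722e-01 -1.68493889e-01]
 [ 0.00000000e+00  0.00000000e+00  0.00000000e+00  1.00000000e+00]] 65.70646984690485 277.59950843946024 207.60279684241453
```

View pics/w1.png

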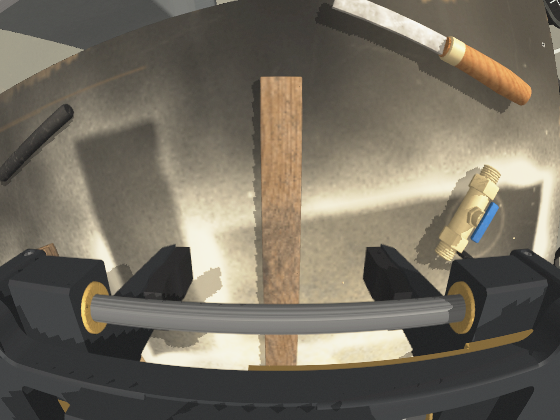

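The slat lies centred between the fingers and in line with them: columns 262–300, with the near end at row 77. I'll work out its near end and line from this.

```bash
cat >> h.py <<'E'
from scipy.spatial.transform import Rotation as Ro
def wpt(o,c,u,v,z):
    f=210/np.tan(np.radians(c['vertical_fov'])/2)
    x,y=u-c['cx'],v-c['cy'];r=np.hypot(x,y);t=r/f
    d=np.array([np.sin(t)*x/r,np.sin(t)*y/r,np.cos(t)]);M=np.array(c['mount'])
    R=Ro.from_euler('xyz',o['eef_rot'],degrees=True).as_matrix()
    p=R@M[:3,3]+o['position'];d=R@M[:3,:3]@d
    return p+d*(z-p[2])/d[2]
E
python3 - <<'E'
from h import *
import pickle
o,c=pickle.load(open('w.pkl','rb'))
A=[wpt(o,c,u,v,.009)[:2] for u,v in((260.5,77),(302,77),(263,295),(299.5,295))]
e=(A[0]+A[1])/2;m=(A[2]+A[3])/2;d=m-e;print(A,e,m,np.degrees(np.arctan2(d[1],d[0])));u=d/np.linalg.norm(d);print('centre',e+.17*u,'grasp',e+.11*u)
E
```

```text
[array([0.34859281, 0.29396948]), array([0.35500776, 0.32773516]), array([0.54643327, 0.25567111]), array([0.55325225, 0.29073573])] [0.35180028 0.31085232] [0.54984276 0.27320342] -10.763782982002432
centre [0.51880922 0.27910306] grasp [0.45986489 0.29030868]
```

{"name": "carry_out", "arguments": {"commands": [{"y": 0.1,"z": -4,"twist": 0,"gripper": 0},{"y": 0.1,"z": -8,"twist": 0,"gripper": 0},{"y": 0.1,"z": -10.5,"twist": 0,"gripper": 0},{"y": 0.1,"z": -11.2,"twist": 0,"gripper": 0},{"y": 0.1,"z": -11.2,"twist": 0,"gripper": 0},{"y": 0.1,"z": -11.2,"twist": 0,"gripper": 1},{"y": 0.1,"z": -11.2,"twist": 0,"gripper": 1},{"y": 0.1,"z": -11.2,"twist": 0,"gripper": 1},{"y": 0.1,"z": -11.2,"twist": 0,"gripper": 1},{"y": 0.1,"z": -11.2,"twist": 0,"gripper": 1},{"y": 0.1,"z": -11.2,"twist": 0,"gripper": 1}], "newtons": 40}}

```text
invalid input
```

{"name": "carry_out", "arguments": {"commands": [{"x": 0,"y": 0.1,"z": -4,"twist": 0,"gripper": 0},{"x": 0,"y": 0.1,"z": -8,"twist": 0,"gripper": 0},{"x": 0,"y": 0.1,"z": -10.5,"twist": 0,"gripper": 0},{"x": 0,"y": 0.1,"z": -11.2,"twist": 0,"gripper": 0},{"x": 0,"y": 0.1,"z": -11.2,"twist": 0,"gripper": 0},{"x": 0,"y": 0.1,"z": -11.2,"twist": 0,"gripper": 1},{"x": 0,"y": 0.1,"z": -11.2,"twist": 0,"gripper": 1},{"x": 0,"y": 0.1,"z": -11.2,"twist": 0,"gripper": 1},{"x": 0,"y": 0.1,"z": -11.2,"twist": 0,"gripper": 1},{"x": 0,"y": 0.1,"z": -11.2,"twist": 0,"gripper": 1},{"x": 0,"y": 0.1,"z": -11.2,"twist": 0,"gripper": 1}], "newtons": 40}}

```text
clock: 2.35
position: [0.4532, 0.2898, 0.0032]
eef_rot: [-180.0, -0.0, 169.2]
wrist_force: [0.0, 0.1, -0.3]
gripper_width: 0.477
```

{"name": "carry_out", "arguments": {"commands": [{"x": 0,"y": 0,"z": 0,"twist": 0,"gripper": 1},{"x": 0,"y": 0,"z": 0,"twist": 0,"gripper": 1},{"x": 0,"y": 0,"z": 0,"twist": 0,"gripper": 1},{"x": 0,"y": 0,"z": 0,"twist": 0,"gripper": 1}], "newtons": 40}}

```text
clock: 2.75
position: [0.4532, 0.2897, 0.0032]
eef_rot: [-180.0, -0.0, 169.2]
wrist_force: [-0.8, -0.0, -0.9]
gripper_width: 0.114
```

```bash
python3 - <<'E'
from h import *
import pickle
o=get_obs();c=capture('wrist');save(c,'w2.png');print(o['gripper_width'],o['position'])
i=capture('scene')['img'][120:260,100:380,::-1];j=capture('top')['img'][150:320,100:300,::-1]
i=cv2.resize(i,(560,280));j=cv2.resize(j,(330,280))
k=cv2.resize(c['img'][:,:,::-1],(420,315))
k=np.hstack([k,cv2.resize(j,(371,315))]);i=cv2.resize(i,(560,280));i=np.hstack([i,np.zeros((280,k.shape[1]-560,3),np.uint8)])
cv2.imwrite('pics/m2.png',np.vstack([k,i]))
E
```

```text
0.11413107335606838 [0.45323073 0.28973427 0.0032098 ]
```

View pics/m2.png

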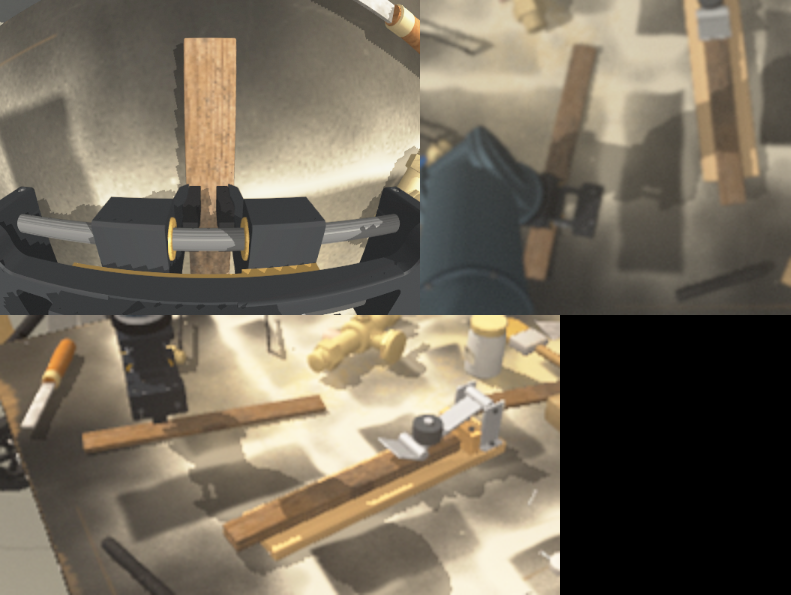

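```bash
python3 - <<'E'
from h import *
o=get_obs();c=capture('wrist')
g=cv2.cvtColor(c['img'],cv2.COLOR_RGB2HSV)
cv2.imwrite('pics/w3.png',cv2.resize(c['img'][30:330,180:380,::-1],None,fx=2,fy=2))
cv2.imwrite('pics/w3.png',cv2.resize(c['img'][150:350,180:380,::-1],None,fx=3,fy=3,interpolation=cv2.INTER_CUBIC))
for z in(.0,.009,.015,.02):
    A,B=[wpt(o,c,u,51,z) for u in(246,314.5)];print(z,np.linalg.norm(A-B),A,B)
M=np.array(c['mount']);f=210/np.tan(np.radians(c['vertical_fov'])/2)
for p in([0,0,0],[.009,.005,0],[.009,0,0],[.009,.005,-.02],[0,.0,-.01]):
    q=M[:3,:3].T@(np.array(p)-M[:3,3]);r=np.hypot(q[0],q[1]);t=np.arctan2(r,q[2]);print(p,c['cx']+f*t*q[0]/r,c['cy']+f*t*q[1]/r)
print(o['gripper_width'],o['clock'],o['wrist_force'],o['tau'])
E
```

```text
0.0 0.03563589421545962 [0.34645545 0.29378555 0.        ] [0.35308179 0.32879995 0.        ]
0.009 0.03376863045713852 [0.34842322 0.2942899  0.009     ] [0.35470236 0.32746961 0.009     ]
0.015 0.032523787951591145 [0.34973508 0.29462614 0.015     ] [0.35578274 0.32658271 0.015     ]
0.02 0.03148641919696835 [0.35082829 0.29490633 0.02      ] [0.35668305 0.32584363 0.02      ]
[0, 0, 0] 277.1541978992553 244.9349315837626
[0.009, 0.005, 0] 286.20611153432577 229.87501936869023
[0.009, 0, 0] 277.13799450678914 229.88429755710908
[0.009, 0.005, -0.02] 287.20993419124494 243.76821769564162
[0, 0.0, -0.01] 277.12758880833616 252.18003540810665
0.00539504418665217 2.9 [0.30999499 0.98593628 0.18105816] [ 1.53471381e-03 -5.31614971e+01  1.52396400e+00 -1.41508609e+01
 -1.58559362e-02  6.85201306e-02 -6.05456298e-04]
```

View pics/w3.png

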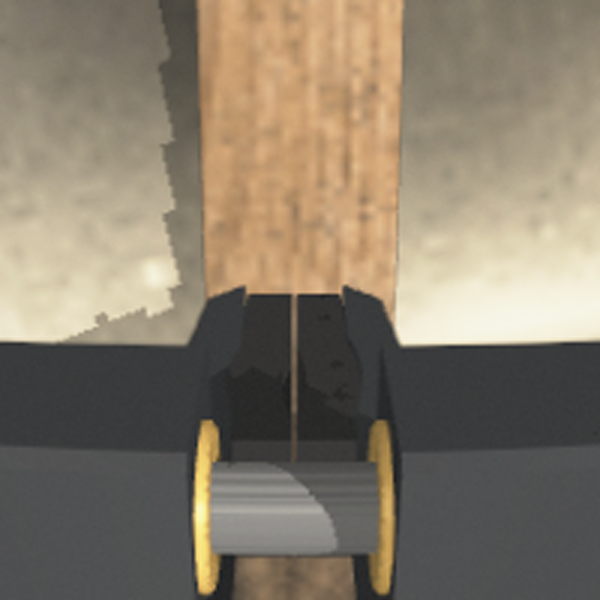

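The fingers shut above the slat without gripping it, although the reading says z = 3 mm. The slat's apparent width also suggests the true height is about 6 mm greater than read. I'll open and feel for the bench.

{"name": "carry_out", "arguments": {"commands": [{"x": 0,"y": 0,"z": 0.3,"twist": 0,"gripper": 0},{"x": 0,"y": 0,"z": 0.3,"twist": 0,"gripper": 0},{"x": 0,"y": 0,"z": 0.3,"twist": 0,"gripper": 0},{"x": 0,"y": 0,"z": 0.3,"twist": 0,"gripper": 0},{"x": 0,"y": 0,"z": 0.3,"twist": 0,"gripper": 0},{"x": 0,"y": 0,"z": 0.3,"twist": 0,"gripper": 0},{"x": 0,"y": 0,"z": 0.3,"twist": 0,"gripper": 0},{"x": 0,"y": 0,"z": 0.3,"twist": 0,"gripper": 0},{"x": 0,"y": 0,"z": 0,"twist": 0,"gripper": 0},{"x": 0,"y": 0,"z": -0.2,"twist": 0,"gripper": 0},{"x": 0,"y": 0,"z": -0.3,"twist": 0,"gripper": 0},{"x": 0,"y": 0,"z": -0.3,"twist": 0,"gripper": 0}]}}

```text
clock: 4.15
position: [0.4531, 0.2897, -0.0]
eef_rot: [-180.0, -0.0, 169.2]
wrist_force: [0.3, -0.0, -0.3]
gripper_width: 0.996
```

No contact at a reading of z = 0, so the reading is biased low. I'll keep feeling downward.

{"name": "carry_out", "arguments": {"commands": [{"x": 0,"y": 0,"z": -0.1,"twist": 0,"gripper": 0},{"x": 0,"y": 0,"z": -0.2,"twist": 0,"gripper": 0},{"x": 0,"y": 0,"z": -0.3,"twist": 0,"gripper": 0},{"x": 0,"y": 0,"z": -0.3,"twist": 0,"gripper": 0}]}}

```text
clock: 4.55
position: [0.453, 0.2896, -0.0032]
eef_rot: [-179.9, -0.1, 169.2]
wrist_force: [0.1, 0.2, 0.5]
gripper_width: 1.001
```

{"name": "carry_out", "arguments": {"commands": [{"x": 0,"y": 0,"z": -0.1,"twist": 0,"gripper": 0},{"x": 0,"y": 0,"z": -0.2,"twist": 0,"gripper": 0},{"x": 0,"y": 0,"z": -0.2,"twist": 0,"gripper": 0}]}}

```text
clock: 4.85
position: [0.4529, 0.2895, -0.0053]
eef_rot: [-179.9, -0.1, 169.2]
wrist_force: [-0.2, -1.1, -0.8]
gripper_width: 1.001
```

{"name": "carry_out", "arguments": {"commands": [{"x": 0,"y": 0,"z": -0.1,"twist": 0,"gripper": 0},{"x": 0,"y": 0,"z": -0.15,"twist": 0,"gripper": 0},{"x": 0,"y": 0,"z": -0.15,"twist": 0,"gripper": 0}]}}

```text
clock: 5.15
position: [0.4528, 0.2895, -0.0069]
eef_rot: [-179.9, -0.1, 169.2]
wrist_force: [-0.0, 0.5, -0.4]
gripper_width: 1.0
```

{"name": "carry_out", "arguments": {"commands": [{"x": 0,"y": 0,"z": -0.1,"twist": 0,"gripper": 0},{"x": 0,"y": 0,"z": -0.15,"twist": 0,"gripper": 0},{"x": 0,"y": 0,"z": -0.15,"twist": 0,"gripper": 0}]}}

```text
clock: 5.45
position: [0.4528, 0.2895, -0.0085]
eef_rot: [-179.9, -0.1, 169.2]
wrist_force: [0.8, -0.1, 0.0]
gripper_width: 0.999
```

{"name": "carry_out", "arguments": {"commands": [{"x": 0,"y": 0,"z": -0.1,"twist": 0,"gripper": 0},{"x": 0,"y": 0,"z": -0.15,"twist": 0,"gripper": 0},{"x": 0,"y": 0,"z": -0.15,"twist": 0,"gripper": 0}]}}

```text
clock: 5.75
position: [0.4527, 0.2894, -0.0101]
eef_rot: [-179.9, -0.1, 169.2]
wrist_force: [-0.1, 0.1, 0.1]
gripper_width: 1.003
```

{"name": "carry_out", "arguments": {"commands": [{"x": 0,"y": 0,"z": 0,"twist": 0,"gripper": 0.5},{"x": 0,"y": 0,"z": 0,"twist": 0,"gripper": 0.7},{"x": 0,"y": 0,"z": 0,"twist": 0,"gripper": 0.7},{"x": 0,"y": 0,"z": 0,"twist": 0,"gripper": 0.7},{"x": 0,"y": 0,"z": 0,"twist": 0,"gripper": 0.7},{"x": 0,"y": 0,"z": 0,"twist": 0,"gripper": 0.7},{"x": 0,"y": 0,"z": 0,"twist": 0,"gripper": 0.7},{"x": 0,"y": 0,"z": 0,"twist": 0,"gripper": 0.7},{"x": 0,"y": 0,"z": 0,"twist": 0,"gripper": 0.7},{"x": 0,"y": 0,"z": 0,"twist": 0,"gripper": 0.7}], "newtons": 30}}

```text
clock: 6.75
position: [0.4527, 0.2894, -0.0101]
eef_rot: [-179.9, -0.1, 169.2]
wrist_force: [-0.4, -0.4, -0.1]
gripper_width: 0.304
```

```bash
python3 - <<'E'
from h import *
print(pinch_z() if callable(pinch_z) else pinch_z)
o=get_obs();c=capture('wrist');s=capture('scene')
A=cv2.resize(c['img'][150:350,180:380,::-1],(400,400),interpolation=cv2.INTER_CUBIC)
B=cv2.resize(s['img'][120:200,130:210,::-1],(400,400),interpolation=cv2.INTER_CUBIC)
cv2.imwrite('pics/w4.png',np.hstack([A,B]))
def sp(p):
    f=210/np.tan(np.radians(s['vertical_fov'])/2)
    K=np.array([[f,0,s['cx']],[0,f,s['cy']],[0,0,1]])
    return cv2.projectPoints(np.array([p],float),np.array(s['rvec'],float),np.array(s['tvec'],float),K,None)[0].ravel()
for z in(0,.01,.02,.03,.05):print(z,(sp([o['position'][0],o['position'][1],z])-[130,120])*5+[400,0])
for u in(246,):pass
print(o['gripper_width'])
E
```

```text
0.0187
0 [656.28635918 292.96033738]
0.01 [653.8113713  278.85126041]
0.02 [651.30729343 264.57635115]
0.03 [648.77360966 250.13266861]
0.05 [643.61529914 220.72686798]
0.30360818082889474
```

View pics/w4.png

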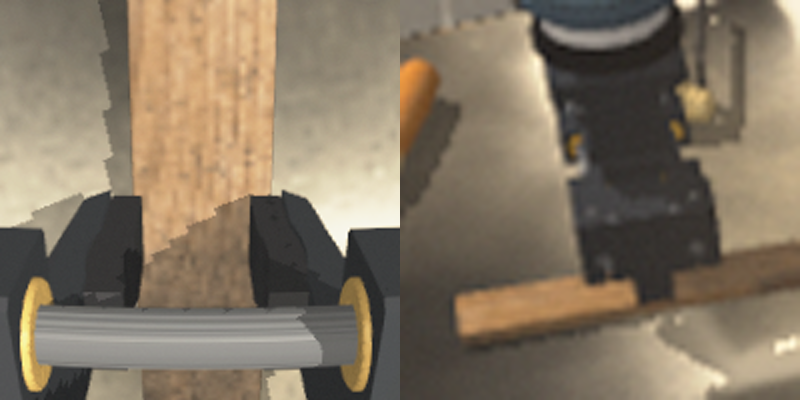

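```bash
python3 - <<'E'
from h import *
o=get_obs();s=capture('scene');c=capture('wrist')
def sp(p):
    f=210/np.tan(np.radians(s['vertical_fov'])/2)
    K=np.array([[f,0,s['cx']],[0,f,s['cy']],[0,0,1]])
    return cv2.projectPoints(np.array([p],float),np.array(s['rvec'],float),np.array(s['tvec'],float),K,None)[0].ravel()
for z in(0,.01,.02,.03):
  print(z,[np.round((sp([o['position'][0]-.19*k+.98*j,o['position'][1]-.98*k-.19*j,z])-[130,120])*5+[400,0],1) for k in(.013,.03) for j in(-.009,.009)])
# slat edges along several wrist rows, by hue mask
h=cv2.cvtColor(c['img'],cv2.COLOR_RGB2HSV)
for v in(60,90,120,150,180,210):
    r=cv2.GaussianBlur(c['img'],(1,5),0)[v].astype(float);m=r[:,0]-r[:,2]
    g=np.where(m[220:345]>45)[0]+220
    if len(g): print(v,g.min(),g.max(),[round(1000*np.linalg.norm(wpt(o,c,g.min()-.5,v,z)-wpt(o,c,g.max()+.5,v,z)),1) for z in(-.02,-.01,0,.009)])
E
```

```text
0 [array([643. , 309.6]), array([675.5, 304.1]), array([646.8, 328.1]), array([679.7, 322.5])]
0.01 [array([640.4, 295.4]), array([673.2, 289.9]), array([644.2, 313.9]), array([677.3, 308.3])]
0.02 [array([637.8, 281.1]), array([670.8, 275.6]), array([641.6, 299.6]), array([674.9, 294. ])]
0.03 [array([635.1, 266.6]), array([668.3, 261.2]), array([639., 285.]), array([672.5, 279.5])]
60 243 318 [np.float64(41.1), np.float64(38.8), np.float64(36.5), np.float64(34.4)]
90 243 318 [np.float64(41.1), np.float64(38.8), np.float64(36.5), np.float64(34.5)]
120 243 318 [np.float64(41.4), np.float64(39.1), np.float64(36.8), np.float64(34.7)]
150 244 318 [np.float64(41.4), np.float64(39.0), np.float64(36.7), np.float64(34.6)]
180 244 317 [np.float64(41.5), np.float64(39.2), np.float64(36.9), np.float64(34.8)]
210 245 316 [np.float64(41.4), np.float64(39.1), np.float64(36.8), np.float64(34.7)]
```

The evidence agrees: in the pictures the fingertips sit about 20 mm short of the reported TCP, and the camera pose itself is right. The tips are still about 10 mm up, so I'll open and continue down, feeling for contact.

{"name": "carry_out", "arguments": {"commands": [{"x": 0,"y": 0,"z": 0.1,"twist": 0,"gripper": 0},{"x": 0,"y": 0,"z": 0.1,"twist": 0,"gripper": 0},{"x": 0,"y": 0,"z": 0.1,"twist": 0,"gripper": 0},{"x": 0,"y": 0,"z": 0.1,"twist": 0,"gripper": 0},{"x": 0,"y": 0,"z": 0.1,"twist": 0,"gripper": 0},{"x": 0,"y": 0,"z": 0.1,"twist": 0,"gripper": 0},{"x": 0,"y": 0,"z": -0.1,"twist": 0,"gripper": 0},{"x": 0,"y": 0,"z": -0.3,"twist": 0,"gripper": 0},{"x": 0,"y": 0,"z": -0.4,"twist": 0,"gripper": 0},{"x": 0,"y": 0,"z": -0.4,"twist": 0,"gripper": 0}]}}

```text
clock: 7.95
position: [0.4525, 0.2893, -0.0143]
eef_rot: [-179.9, -0.1, 169.2]
wrist_force: [-0.0, -0.1, -0.1]
gripper_width: 0.998
```

{"name": "carry_out", "arguments": {"commands": [{"x": 0,"y": 0,"z": -0.1,"twist": 0,"gripper": 0},{"x": 0,"y": 0,"z": -0.2,"twist": 0,"gripper": 0},{"x": 0,"y": 0,"z": -0.2,"twist": 0,"gripper": 0}]}}

```text
clock: 8.25
position: [0.4525, 0.2892, -0.0165]
eef_rot: [-179.9, -0.1, 169.2]
wrist_force: [0.9, -0.7, 0.3]
gripper_width: 1.0
```

{"name": "carry_out", "arguments": {"commands": [{"x": 0,"y": 0,"z": -0.1,"twist": 0,"gripper": 0},{"x": 0,"y": 0,"z": -0.1,"twist": 0,"gripper": 0}]}}

```text
clock: 8.45
position: [0.4524, 0.2892, -0.0176]
eef_rot: [-179.9, -0.1, 169.2]
wrist_force: [0.3, -0.4, -0.8]
gripper_width: 0.999
```

{"name": "carry_out", "arguments": {"commands": [{"x": 0,"y": 0,"z": 0,"twist": 0,"gripper": 0.7},{"x": 0,"y": 0,"z": 0,"twist": 0,"gripper": 0.7},{"x": 0,"y": 0,"z": 0,"twist": 0,"gripper": 0.7},{"x": 0,"y": 0,"z": 0,"twist": 0,"gripper": 0.7},{"x": 0,"y": 0,"z": 0,"twist": 0,"gripper": 0.7},{"x": 0,"y": 0,"z": 0,"twist": 0,"gripper": 0.7},{"x": 0,"y": 0,"z": 0,"twist": 0,"gripper": 0.7},{"x": 0,"y": 0,"z": 0,"twist": 0,"gripper": 0.7},{"x": 0,"y": 0,"z": 0,"twist": 0,"gripper": 0.7}], "newtons": 30}}

```text
clock: 9.35
position: [0.4524, 0.2893, -0.0176]
eef_rot: [-179.9, -0.1, 169.2]
wrist_force: [-0.8, 0.1, -0.9]
gripper_width: 0.39
```

Gripped: the opening reads 0.39, about 34.5 mm. With the slat on the bench the reading is -17.6 mm, so its underside is at the reading plus 17.6 mm. Now I'll lift it and carry it to a staging pose behind the lip.

{"name": "carry_out", "arguments": {"commands": [{"x": 0,"y": 0,"z": 0,"twist": 0,"gripper": 1},{"x": 0,"y": 0,"z": 2,"twist": 0,"gripper": 1},{"x": 0,"y": 0,"z": 5,"twist": 0,"gripper": 1},{"x": 0,"y": -2,"z": 7,"twist": 2,"gripper": 1},{"x": -0.5,"y": -5,"z": 7,"twist": 4,"gripper": 1},{"x": -1,"y": -9,"z": 7,"twist": 7,"gripper": 1},{"x": -1.5,"y": -13,"z": 7,"twist": 10,"gripper": 1},{"x": -2,"y": -17,"z": 7,"twist": 13,"gripper": 1},{"x": -2.5,"y": -21,"z": 7,"twist": 15,"gripper": 1},{"x": -2.5,"y": -24.5,"z": 7,"twist": 17.3,"gripper": 1},{"x": -2.5,"y": -26.6,"z": 7,"twist": 17.3,"gripper": 1},{"x": -2.5,"y": -26.6,"z": 7,"twist": 17.3,"gripper": 1}], "newtons": 50}}

```text
clock: 10.55
position: [0.4269, 0.0198, 0.0524]
eef_rot: [-179.8, -0.2, -173.9]
wrist_force: [0.2, -0.5, -0.8]
gripper_width: 0.381
```

```bash
python3 - <<'E'
from h import *
o=get_obs();print(o['position'],o['eef_rot'],o['gripper_width'],o['clock'])
import pickle
s=capture('scene');t=capture('top');w=capture('wrist');pickle.dump((o,s,t,w),open('st.pkl','wb'))
A=cv2.resize(s['img'][130:260,120:380,::-1],(780,390),interpolation=cv2.INTER_CUBIC)
B=cv2.resize(t['img'][95:275,215:320,::-1],(121,208))
B=cv2.resize(np.rot90(t['img'][95:270,215:315,::-1]),(350,200))
C=cv2.resize(w['img'][:,:,::-1],(266,200))
cv2.imwrite('pics/st.png',np.vstack([A,np.hstack([B,C,np.zeros((200,780-616,3),np.uint8)])]))
E
```

```text
[0.4268915  0.01982613 0.05240833] [-1.79810795e+02 -1.60671019e-01 -1.73851024e+02] 0.38086225811993746 10.55
```

View pics/st.png

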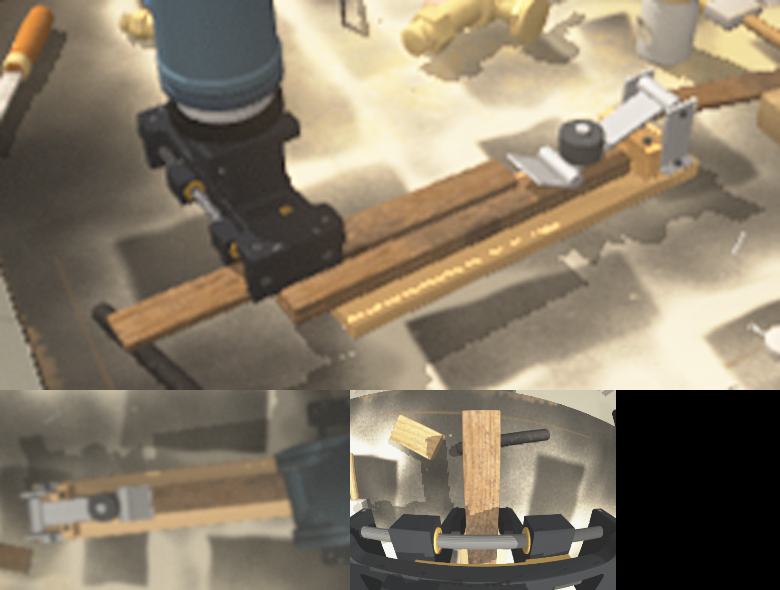

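The slat is held level over the pile and roughly in line with it; its tip is close to the lip. I'll enlarge the top view to measure the alignment.

```bash
python3 - <<'E'
from h import *
import pickle
o,s,t,w=pickle.load(open('st.pkl','rb'))
A=cv2.resize(t['img'][140:260,225:305,::-1],None,fx=5,fy=5,interpolation=cv2.INTER_CUBIC)
B=cv2.resize(s['img'][165:225,250:330,::-1],(400,300),interpolation=cv2.INTER_CUBIC)
cv2.imwrite('pics/al.png',np.hstack([A,np.vstack([B,np.zeros((300,400,3),np.uint8)])]))
E
```

```text
(no output)
```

View pics/al.png

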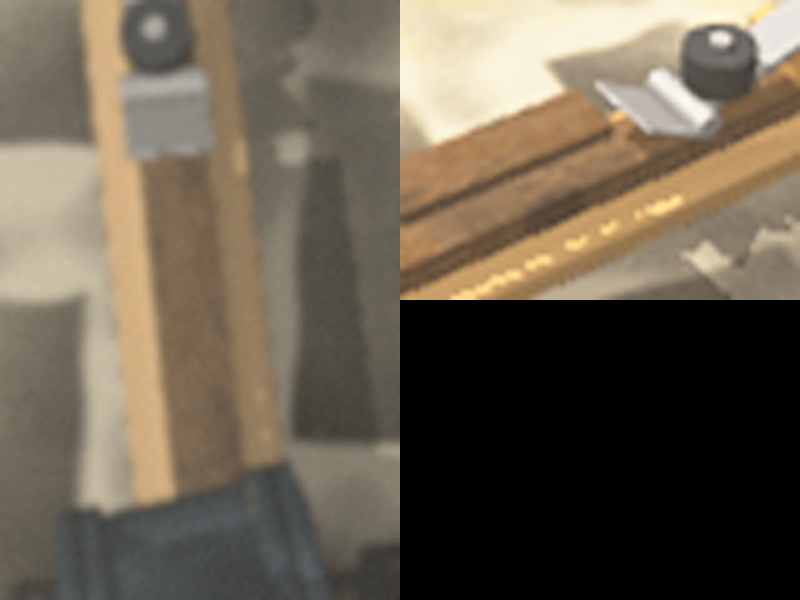

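```bash
python3 - <<'E'
from h import *
import pickle
o,s,t,w=pickle.load(open('st.pkl','rb'))
O=np.array([.621,.045]);y=np.radians(6.2);u=np.array([np.cos(y),np.sin(y)]);n=np.array([-u[1],u[0]])
H=lambda p:(np.round([(p[:2]-O)@u*1000,(p[:2]-O)@n*1000],1))
for z in(.06,.07,.079,.085):
  print(z,'tip right corner scene',H(pt(s,292,190.3,z)),'line pt',H(pt(s,250,165+225/5,z)))
print('TCP',H(o['position']))
for z in(.036,.079):
  for x,y in((147,160),(161,330),(175,495),(212,160),(230,330),(245,460)):
    print(z,(x,y),H(pt(t,225+x/5,140+y/5,z)))
print('lip near edge',H(pt(t,225+130/5,140+158/5,.059)),H(pt(t,225+213/5,140+152/5,.059)),'disc',H(pt(t,225+155/5,140+28/5,.08)))
# wrist: near end of slat, image 266x200 crop -> full
k=560/266
for u_,v in((463-350,411-390),(500-350,411-390),(463-350,500-390),(499-350,500-390)):print(H(wpt(o,w,u_*k,v*k,o['position'][2]+.0266)))
E
```

```text
0.06 tip right corner scene [45.6 -7.5] line pt [-80.7 -12.2]
0.07 tip right corner scene [ 38.2 -17. ] line pt [-86.2 -21.6]
0.079 tip right corner scene [ 31.5 -25.6] line pt [-91.1 -30.1]
0.085 tip right corner scene [ 27.1 -31.3] line pt [-94.4 -35.8]
TCP [-195.7   -4.1]
0.036 (147, 160) [61.4 14.9]
0.036 (161, 330) [-30.   16.4]
0.036 (175, 495) [-116.7   17.6]
0.036 (212, 160) [ 57.6 -19.3]
0.036 (230, 330) [-33.9 -19.4]
0.036 (245, 460) [-102.4  -20.2]
0.079 (147, 160) [50.8 13.3]
0.079 (161, 330) [-37.4  14.8]
0.079 (175, 495) [-121.1   15.9]
0.079 (212, 160) [ 47.2 -19.6]
0.079 (230, 330) [-41.1 -19.8]
0.079 (245, 460) [-107.3  -20.5]
lip near edge [57.7 22.7] [ 56.3 -20.4] disc [119.5   2.5]
[-298.4  -21.1]
[-298.3   12.6]
[-213.4  -22.6]
[-213.4   12.8]
```

The estimates agree. The held slat's centre is at holder x ≈ -128 mm, its tip at about 42 mm, and it sits about 3.5 mm too far right. I'll shift it and lower it to just above the pile.

{"name": "carry_out", "arguments": {"commands": [{"x": 0,"y": 0.35,"z": -1,"twist": 0,"gripper": 1},{"x": 0,"y": 0.35,"z": -2,"twist": 0,"gripper": 1},{"x": 0,"y": 0.35,"z": -2.8,"twist": 0,"gripper": 1},{"x": 0,"y": 0.35,"z": -3.2,"twist": 0,"gripper": 1},{"x": 0,"y": 0.35,"z": -3.2,"twist": 0,"gripper": 1}]}}

```text
clock: 11.2
position: [0.4269, 0.0279, 0.0196]
eef_rot: [-179.9, -0.2, -173.5]
wrist_force: [-0.7, -0.5, -1.0]
gripper_width: 0.383
```

{"name": "carry_out", "arguments": {"commands": [{"x": 0,"y": 0,"z": -0.1,"twist": 0,"gripper": 1},{"x": 0,"y": 0,"z": -0.1,"twist": 0,"gripper": 1}]}}

```text
clock: 11.4
position: [0.427, 0.0279, 0.0186]
eef_rot: [-179.9, -0.2, -173.5]
wrist_force: [0.2, 0.7, -0.7]
gripper_width: 0.379
```

{"name": "carry_out", "arguments": {"commands": [{"x": 0.05,"y": -0.45,"z": 0,"twist": -0.3,"gripper": 1},{"x": 0.05,"y": -0.45,"z": 0,"twist": -0.3,"gripper": 1},{"x": 0.05,"y": -0.45,"z": 0,"twist": -0.3,"gripper": 1}]}}

```text
clock: 11.7
position: [0.4277, 0.023, 0.0188]
eef_rot: [-179.9, -0.2, -173.8]
wrist_force: [0.6, 0.3, -0.1]
gripper_width: 0.381
```

```bash
python3 - <<'E'
from h import *
s=capture('scene');t=capture('top');o=get_obs();print(o['position'],o['eef_rot'],o['wrist_force'])
A=cv2.resize(t['img'][140:260,225:305,::-1],None,fx=5,fy=5,interpolation=cv2.INTER_CUBIC)
B=cv2.resize(s['img'][165:265,200:330,::-1],(390,300),interpolation=cv2.INTER_CUBIC)
C=cv2.resize(s['img'][172:212,275:327,::-1],(390,300),interpolation=cv2.INTER_CUBIC)
cv2.imwrite('pics/al2.png',np.hstack([A,np.vstack([B,C])]))
E
```

```text
[0.4275728  0.02328796 0.01876144] [-1.79917878e+02 -1.66806198e-01 -1.73778235e+02] [ 0.36128043 -1.20324152 -0.78674323]
```

View pics/al2.png

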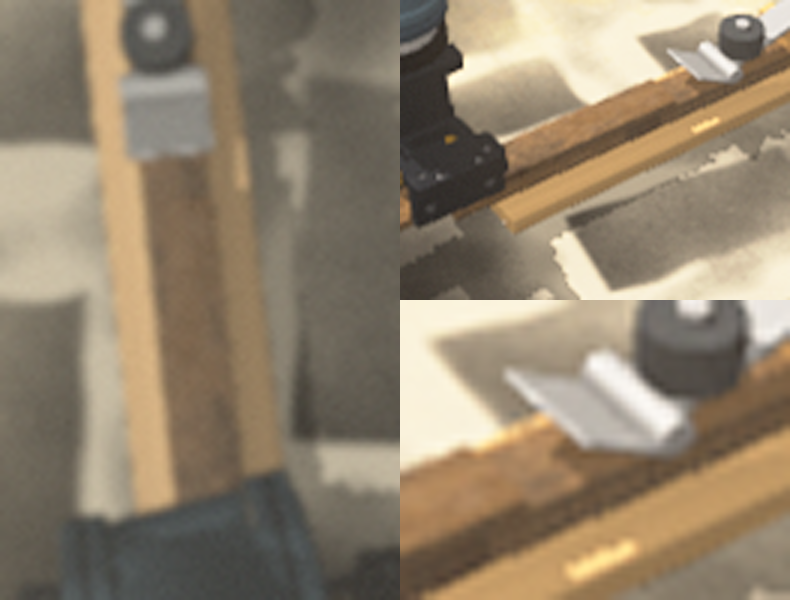

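The slat lies on the pile in line with it, its tip just in front of the lip. Now I'll slide it in along the holder's axis.

{"name": "carry_out", "arguments": {"commands": [{"x": 1,"y": 0.11,"z": 0,"twist": 0,"gripper": 1},{"x": 2,"y": 0.22,"z": 0,"twist": 0,"gripper": 1},{"x": 3,"y": 0.33,"z": 0,"twist": 0,"gripper": 1},{"x": 4,"y": 0.43,"z": 0,"twist": 0,"gripper": 1},{"x": 5,"y": 0.54,"z": 0,"twist": 0,"gripper": 1},{"x": 6,"y": 0.65,"z": 0,"twist": 0,"gripper": 1}]}}

```text
clock: 12.4
position: [0.4744, 0.0281, 0.0178]
eef_rot: [-179.8, -1.8, -173.8]
wrist_force: [-48.0, -3.2, 65.3]
gripper_width: 0.383
```

{"name": "carry_out", "arguments": {"commands": [{"x": 1,"y": 0.11,"z": 0,"twist": 0,"gripper": 1},{"x": 2,"y": 0.22,"z": 0,"twist": 0,"gripper": 1},{"x": 3,"y": 0.33,"z": 0,"twist": 0,"gripper": 1},{"x": 4,"y": 0.43,"z": 0,"twist": 0,"gripper": 1},{"x": 5,"y": 0.54,"z": 0,"twist": 0,"gripper": 1},{"x": 5.5,"y": 0.6,"z": 0,"twist": 0,"gripper": 1}]}}

```text
clock: 13.0
position: [0.5303, 0.0342, 0.0176]
eef_rot: [-179.8, -1.8, -173.8]
wrist_force: [-2.3, -0.6, -0.6]
gripper_width: 0.385
```

A force spike came mid-slide (-48 N in x, +65 N in z) and then vanished. I'll look before going on.

```bash
python3 - <<'E'
from h import *
s=capture('scene');w=capture('wrist');t=capture('top');o=get_obs();print(o['position'],o['eef_rot'],o['wrist_force'],o['moment'],o['gripper_width'])
B=cv2.resize(s['img'][155:265,190:370,::-1],(500,306),interpolation=cv2.INTER_CUBIC)
C=cv2.resize(w['img'][:,:,::-1],(392,294))
A=cv2.resize(t['img'][95:275,225:305,::-1],(267,600))
cv2.imwrite('pics/f.png',np.hstack([A,np.vstack([B,np.hstack([C,np.zeros((294,108,3),np.uint8)])])]))
E
```

```text
[0.53096039 0.03430899 0.01789819] [-179.83445094   -1.63303274 -173.78772423] [ 1.219746    1.11672684 -0.44277945] [ 0.04647837 -0.33600377  0.00100511] 0.3856715829734108
```

View pics/f.png

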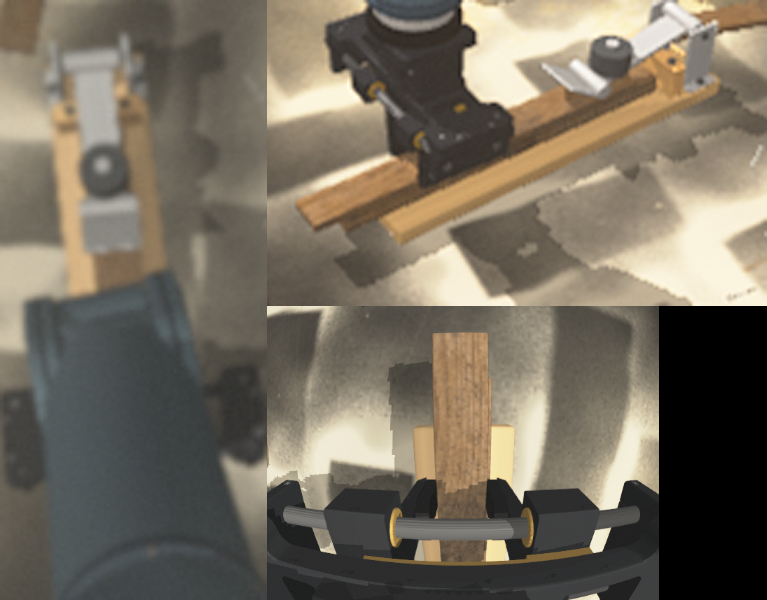

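```bash
python3 - <<'E'
from h import *
O=np.array([.621,.045]);y=np.radians(6.2);u=np.array([np.cos(y),np.sin(y)]);n=np.array([-u[1],u[0]])
H=lambda p:(np.round([(p[:2]-O)@u*1000,(p[:2]-O)@n*1000],1))
o=get_obs();w=capture('wrist');s=capture('scene');k=420/294
print('TCP',H(o['position']),o['eef_rot'],o['wrist_force'])
for z in(.045,.048):print('near end',[H(wpt(o,w,a*k,26*k,z)) for a in(166,222)])
print('board end',[H(wpt(o,w,a*k,(b-306)*k,.018)) for a,b in((147,427),(246,427))])
f=180/500
g=lambda a,b,z:H(pt(s,190+(a-267)*f,155+b*f,z))
print('scene slat near corner',g(316,219,.045),'left',g(297,203,.045))
E
```

```text
TCP [-90.7  -0.9] [-179.83445094   -1.63303274 -173.78772423] [ 1.219746    1.11672684 -0.44277945]
near end [array([-196.6,  -18.6]), array([-196.5,   16.5])]
near end [array([-195.7,  -18.3]), array([-195.7,   16.1])]
board end [array([-131.5,  -37.2]), array([-131.6,   38.7])]
scene slat near corner [-194.7  -13.7] left [-199.3   11.4]
```

No slip: the near end is at holder x ≈ -196 mm, so about 26–30 mm remain. I'll go slowly and stop on contact force.

{"name": "carry_out", "arguments": {"commands": [{"x": 0.5,"y": 0.05,"z": 0.05,"twist": 0,"gripper": 1},{"x": 1,"y": 0.11,"z": 0.05,"twist": 0,"gripper": 1},{"x": 1.5,"y": 0.16,"z": 0.05,"twist": 0,"gripper": 1},{"x": 2,"y": 0.22,"z": 0.05,"twist": 0,"gripper": 1},{"x": 2.3,"y": 0.25,"z": 0.05,"twist": 0,"gripper": 1}]}}

```text
clock: 13.75
position: [0.5543, 0.0369, 0.0185]
eef_rot: [-179.8, -1.6, -173.8]
wrist_force: [-2.5, -0.7, -1.0]
gripper_width: 0.387
```

{"name": "carry_out", "arguments": {"commands": [{"x": 0.2,"y": 0.02,"z": 0,"twist": 0,"gripper": 1},{"x": 0.3,"y": 0.03,"z": 0,"twist": 0,"gripper": 1}]}}

```text
clock: 13.95
position: [0.5575, 0.0372, 0.0184]
eef_rot: [-179.8, -1.6, -173.8]
wrist_force: [-3.1, -0.4, -1.2]
gripper_width: 0.385
```

{"name": "carry_out", "arguments": {"commands": [{"x": 0.15,"y": 0.02,"z": 0,"twist": 0,"gripper": 1},{"x": 0.2,"y": 0.02,"z": 0,"twist": 0,"gripper": 1}]}}

```text
clock: 14.15
position: [0.5596, 0.0374, 0.0184]
eef_rot: [-179.8, -1.6, -173.8]
wrist_force: [-2.2, 0.7, -1.2]
gripper_width: 0.386
```

{"name": "carry_out", "arguments": {"commands": [{"x": 0.15,"y": 0.02,"z": 0,"twist": 0,"gripper": 1},{"x": 0.2,"y": 0.02,"z": 0,"twist": 0,"gripper": 1}]}}

```text
clock: 14.35
position: [0.5617, 0.0376, 0.0185]
eef_rot: [-179.8, -1.6, -173.8]
wrist_force: [-2.8, -0.6, -1.3]
gripper_width: 0.381
```

{"name": "carry_out", "arguments": {"commands": [{"x": 0.15,"y": 0.02,"z": 0,"twist": 0,"gripper": 1},{"x": 0.2,"y": 0.02,"z": 0,"twist": 0,"gripper": 1}]}}

```text
clock: 14.55
position: [0.5624, 0.0377, 0.0181]
eef_rot: [-179.8, -1.8, -173.8]
wrist_force: [-5.7, -0.3, -0.5]
gripper_width: 0.393
```

{"name": "carry_out", "arguments": {"commands": [{"x": 0.15,"y": 0.02,"z": 0,"twist": 0,"gripper": 1},{"x": 0.15,"y": 0.02,"z": 0,"twist": 0,"gripper": 1}]}}

```text
clock: 14.75
position: [0.5623, 0.0376, 0.0176]
eef_rot: [-179.8, -2.0, -173.8]
wrist_force: [-5.2, -1.1, -0.7]
gripper_width: 0.38
```

Contact with the stop: the advance stalls at x = 0.5624 with the force rising. I'll release and lift straight up.

{"name": "carry_out", "arguments": {"commands": [{"x": 0,"y": 0,"z": 0,"twist": 0,"gripper": 0.3},{"x": 0,"y": 0,"z": 0,"twist": 0,"gripper": 0.3},{"x": 0,"y": 0,"z": 0,"twist": 0,"gripper": 0.3},{"x": 0,"y": 0,"z": 0,"twist": 0,"gripper": 0.3},{"x": 0,"y": 0,"z": 0,"twist": 0,"gripper": 0.3},{"x": 0,"y": 0,"z": 1,"twist": 0,"gripper": 0.3},{"x": -0.5,"y": 0,"z": 3,"twist": 0,"gripper": 0.3},{"x": -2,"y": 0,"z": 7,"twist": 0,"gripper": 0.3},{"x": -4,"y": 2,"z": 11,"twist": 0,"gripper": 0.3},{"x": -7,"y": 5,"z": 14,"twist": 0,"gripper": 0.3},{"x": -9,"y": 9,"z": 15,"twist": 0,"gripper": 0.3},{"x": -9,"y": 13,"z": 15,"twist": 0,"gripper": 0.3}]}}

```text
clock: 15.95
position: [0.4711, 0.1689, 0.1705]
eef_rot: [-179.9, -1.8, -173.8]
wrist_force: [1.3, -0.2, -0.5]
gripper_width: 0.705
```

{"name": "carry_out", "arguments": {"commands": [{"x": 0,"y": 4,"z": 0,"twist": 0,"gripper": 0.3},{"x": 0,"y": 8,"z": 0,"twist": 0,"gripper": 0.3},{"x": 0,"y": 12,"z": 0,"twist": 0,"gripper": 0.3},{"x": 0,"y": 16,"z": 0,"twist": 0,"gripper": 0.3},{"x": 0,"y": 18,"z": 0,"twist": 0,"gripper": 0.3},{"x": 0,"y": 18,"z": 0,"twist": 0,"gripper": 0.3}]}}

```text
clock: 16.55
position: [0.47, 0.3529, 0.1712]
eef_rot: [180.0, -1.7, -173.5]
wrist_force: [-0.2, 0.6, 0.0]
gripper_width: 0.7
```

```bash
python3 - <<'E'
from h import *
import pickle
s=capture('scene');t=capture('top');o=get_obs();print(o['position'],o['wrist_force'],o['clock'])
pickle.dump((s,t),open('end.pkl','wb'))
A=cv2.resize(t['img'][100:265,230:300,::-1],None,fx=3.5,fy=3.5,interpolation=cv2.INTER_CUBIC)
B=cv2.resize(s['img'][145:245,205:365,::-1],(540,338),interpolation=cv2.INTER_CUBIC)
cv2.imwrite('pics/end.png',np.hstack([A,np.vstack([B,np.zeros((A.shape[0]-338,540,3),np.uint8)])]))
E
```

```text
[0.47122954 0.34818398 0.17079679] [-0.7667223   0.42986285 -0.64042996] 16.65
```

View pics/end.png

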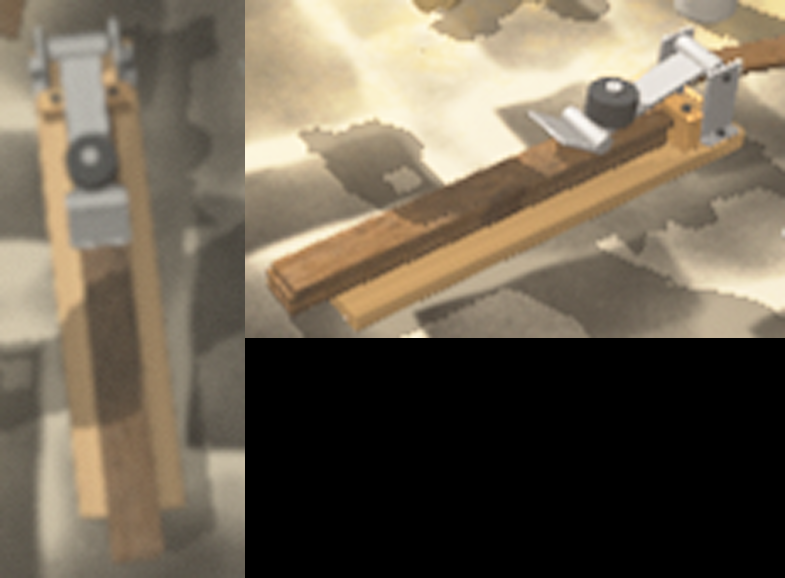

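The slat lies flush on the pile: its near end is at crop (108–162, 560) in the top view, and its far end is at the stop with the nose resting on it. One numeric check, then I'll hand in.

```bash
python3 - <<'E'
from h import *
import pickle
s,t=pickle.load(open('end.pkl','rb'))
O=np.array([.621,.045]);y=np.radians(6.2);u=np.array([np.cos(y),np.sin(y)]);n=np.array([-u[1],u[0]])
H=lambda a,b,z:np.round([(pt(t,230+a/3.5,100+b/3.5,z)[:2]-O)@k*1000 for k in(u,n)],1)
print('near end',H(109,560,.045),H(162,556,.045),'at lip',H(83,248,.045),H(128,246,.045),'board end',H(80,516,.018),H(183,505,.018))
sign_off()
E
```

```text
near end [-171.1   19.6] [-172.2  -19. ] at lip [62.4 16.1] [ 60.3 -17.6] board end [-134.8   39. ] [-134.7  -38.2]
the job is handed in; nothing more can be done
```

The loose slat is in place under the arm and the job is handed in. I slid it along the pile until it met the back stop, then released it and moved the robot clear, at about 16.7 s of the 40 s allowed.

**Last checks:** From the final top picture, the slat's near end is at holder x ≈ -172 mm, which puts its centre about 2 mm short of the holder's origin. It is within about 1 mm across and in line with the pile to about 0.3°. The scene view shows the ends flush with the pile and the nose resting on the slat. I did not measure the slat's height, the nose's height or the pile slat's position; I judged them from the pictures.

**Things that disagreed or went wrong:**
- **Fingertip height:** The fingertips sat about 18–20 mm higher than the reported TCP. The first two attempts to close the gripper passed above the slat, so I felt downward until it gripped.
- **Force spike:** During the slide the wrist force briefly reached about 81 N (-48 N in x, +65 N in z), below the 120 N limit, and tilted the tool by about 1.8°. It had cleared by the next reading, and a later look showed the slat had not slipped. I don't know what caused it, and I could not check whether the gripper's body passed its own 40 N limit.

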